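Release the latched key on the spray-bench control unit

ROBOT

A 6-joint arm with a two-finger parallel gripper is mounted at the origin on the work surface. World frame = base frame: x ahead of the robot, y to its left, z up, the work surface at z = 0. Lengths are in mm, angles in degrees, forces in N, time in s.
With the tool pointing down it reaches from about 350 to 850 mm from the base axis. Payload 8.1 kg.
Tool frame: the origin (TCP) lies midway between the tips of the shut fingers; the grasp point (between the pads) lies 19 mm behind it; z points along the fingers, y is the line along which they close (so a half turn about z gives the same grasp; the last joint's range is limited). The gripper opens to 85 mm and grips with 20 to 120 N. Pads are 22 mm wide; open, the fingers measure 114 mm over their backs; the gripper's body (76 mm by 85 mm) begins 54 mm behind the grasp point. The pads swing forward as they close: fully open they stand 13 mm farther back than shut.
Start: joints at [-68.606, 7.471, 85.268, -0, 87.261, -4.893], TCP at [265.743, -537.946, 231.292] pointing down, gripper open.
Joint ranges: [-169.43, 169.43], [-51.17, 129.36], [1.28, 143.12], [-76.62, 256.62], [0, 156.53], [-152.29, 152.29]. Speed limits (degrees/s): [136.94, 136.94, 159.86, 180, 180, 180].

INTERFACE

Orientations are given as [roll, pitch, yaw] about the fixed x, y, z axes, in that order (R = Rz(yaw) Ry(pitch) Rx(roll)).
In Python, from bench import r gives the robot as it stands. The module is installed in compiled form; this text tells all that it offers.
- The arm moves only by the tool jog_arm, never from a script. Its argument "rows" is a list of rows, each a list of 2 entries, a list of its own where there are three numbers: the shift along the tool's x, y, z in mm, then the turn, a rotation vector about the tool's x, y, z in rad. A call has 1 to 10 rows; each row is the pose to reach, as a shift and turn from the pose commanded when the call began, along the tool's axes at that moment; what a row does not reach only later rows make up. A row lasts 1/10 s, in which the tool goes at most 50 mm and 8.59 degrees, less where a joint would pass 70% of its speed; a pose out of reach is approached as far as the arm can. A call with a gripper value outside its range is refused whole. "grip" is the finger opening in mm, from 0 to 85.4, set as the call begins (left out, the last holds). The fingers move at their own pace and stop on an object; "force" is the grip in N (left out, the last holds). Time passes only in rows, so rows that repeat a pose let the fingers close. It gives the time, the measured TCP pose, the force, the opening and the grip force at its end, in the units of the state.
- r.sense(): the state, without advancing time (a new reading comes with each control period).
- r.snapshot(name): name is "scene" or "top" or "wrist"; returns (picture, depth): 480x640x3 uint8, blue, green, red; 480x640 float32, mm along the optical axis (not along the pixel's ray), 0 where there is no reading.
- r.camera_params(name): a dict with "fx", "fy", "cx", "cy" (pixels), "pose" (4x4, takes a point from camera to world coordinates); the wrist camera has in their place "tool_from_camera" (4x4, takes a point from camera to tool coordinates, whose origin is the TCP and whose axes are the flange's). Camera axes: x right, y down, z forward; pixel columns grow to the right and rows downward; lengths in mm; the calibration is good to about 2 mm. A picture is of the moment at which its call begins: read the wrist's pose just before it. camera_params takes no time and is no camera call.
- r.hand_in(): hands the job in; it is judged then, once.
The state is a dict: "time": time; "joint_pos": joint angles; "qd": joint speeds; "joint_efforts": joint torques, N m; "tool_pos": TCP position; "tcp_rot": TCP orientation; "ft_force": force on the tool from outside, world axes, zero at the start; "wrist_torque": the same for the moment, N m; "finger_gap": finger opening in mm; "grip_force": force on a finger pad.
Only numpy, scipy, OpenCV 4.12 (cv2) and the standard library are available. Lean on these libraries where they do the work, as an engineer would, in place of code of your own. Each camera call takes 0.05 s, during which the arm holds its last target. There are 200 camera calls.

TASK

One of the four identical keys on the white control unit was left latched down. With the fingertips, tap each key lightly in turn, beginning with the one next to the red lamp and going along the row, without pressing any free key down; only when all four have been tapped, press the latched key so that it lets go and springs up. Do not pick up or shift the vials, insoles, beaker or jar, and finish with all four keys up.

Things in the scene. Friction and masses are not known exactly. Their poses are not given: they have to be found in the camera images.
- unit: white control unit fixed to the bench, a flat box 180 mm deep (its x) by 290 mm wide (its y) by 60 mm high, blue strip along the front half of its top; origin at the centre of its underside, on the bench; z up, its y axis points along the key row towards the small red lamp (a fixed dome 18 mm across, 8 mm high, at x -35, y +113 mm on the top). It stands anywhere in the middle of the bench, its front (-x) roughly towards the robot
- place1 (a point): centre of key place 1, on the flat top of the unit (60 mm above the bench); place 1 is next to the red lamp, place 4 farthest from it, 50 mm apart
- place2 (a point): centre of key place 2, on the flat top of the unit (60 mm above the bench); place 1 is next to the red lamp, place 4 farthest from it, 50 mm apart
- place3 (a point): centre of key place 3, on the flat top of the unit (60 mm above the bench); place 1 is next to the red lamp, place 4 farthest from it, 50 mm apart
- place4 (a point): centre of key place 4, on the flat top of the unit (60 mm above the bench); place 1 is next to the red lamp, place 4 farthest from it, 50 mm apart
- key_a: one of four identical keys; which of the four places it is in changes from run to run. This is its fixed frame, origin on the unit's top at the centre of the key (equal to that place), axes as the unit's. White cap 36 mm (unit's x) by 30 mm (y)
- key_a_top (a point): centre of the cap's upper face: 14 mm above the unit's top when the key is up, 9 mm when latched down, 4 mm when pressed right to the bottom. It moves with the cap
- key_a_cap (a joint): how far the cap is pressed down, in m: 0 up, 0.005 latched, 0.010 bottom stop. A free key starts to move at 1.5 N, takes 2.2 N at 3 mm, 4 N at the bottom and springs back without latching; sinking it over 6.5 mm counts as pressing it. The latched key is firmer: it takes 5 to 10 N, lets go once past 8.5 mm (push it to the bottom) and springs fully up when the finger leaves
- key_b: one of four identical keys; which of the four places it is in changes from run to run. This is its fixed frame, origin on the unit's top at the centre of the key (equal to that place), axes as the unit's. White cap 36 mm (unit's x) by 30 mm (y)
- key_b_top (a point): centre of the cap's upper face: 14 mm above the unit's top when the key is up, 9 mm when latched down, 4 mm when pressed right to the bottom. It moves with the cap
- key_b_cap (a joint): how far the cap is pressed down, in m: 0 up, 0.005 latched, 0.010 bottom stop. A free key starts to move at 1.5 N, takes 2.2 N at 3 mm, 4 N at the bottom and springs back without latching; sinking it over 6.5 mm counts as pressing it. The latched key is firmer: it takes 5 to 10 N, lets go once past 8.5 mm (push it to the bottom) and springs fully up when the finger leaves
- key_c: one of four identical keys; which of the four places it is in changes from run to run. This is its fixed frame, origin on the unit's top at the centre of the key (equal to that place), axes as the unit's. White cap 36 mm (unit's x) by 30 mm (y)
- key_c_top (a point): centre of the cap's upper face: 14 mm above the unit's top when the key is up, 9 mm when latched down, 4 mm when pressed right to the bottom. It moves with the cap
- key_c_cap (a joint): how far the cap is pressed down, in m: 0 up, 0.005 latched, 0.010 bottom stop. A free key starts to move at 1.5 N, takes 2.2 N at 3 mm, 4 N at the bottom and springs back without latching; sinking it over 6.5 mm counts as pressing it. The latched key is firmer: it takes 5 to 10 N, lets go once past 8.5 mm (push it to the bottom) and springs fully up when the finger leaves
- key_d: one of four identical keys; which of the four places it is in changes from run to run. This is its fixed frame, origin on the unit's top at the centre of the key (equal to that place), axes as the unit's. White cap 36 mm (unit's x) by 30 mm (y)
- key_d_top (a point): centre of the cap's upper face: 14 mm above the unit's top when the key is up, 9 mm when latched down, 4 mm when pressed right to the bottom. It moves with the cap
- key_d_cap (a joint): how far the cap is pressed down, in m: 0 up, 0.005 latched, 0.010 bottom stop. A free key starts to move at 1.5 N, takes 2.2 N at 3 mm, 4 N at the bottom and springs back without latching; sinking it over 6.5 mm counts as pressing it. The latched key is firmer: it takes 5 to 10 N, lets go once past 8.5 mm (push it to the bottom) and springs fully up when the finger leaves
- vial_a: small clear vial with a red cap, 24 mm across, 48 mm high, loose, standing on the back half of the unit's top; origin at the centre of its underside. Leave it alone
- vial_b: small clear vial with a red cap, 24 mm across, 48 mm high, loose, standing on the back half of the unit's top; origin at the centre of its underside. Leave it alone
- insole_a: tan shoe insole lying flat on the bench beside the unit, loose, about 237 by 84 by 7 mm; origin at its underside near mid-length, x towards the toe. Leave it alone
- insole_b: tan shoe insole lying flat on the bench beside the unit, loose, about 237 by 84 by 7 mm; origin at its underside near mid-length, x towards the toe. Leave it alone
- beaker: glass beaker 70 mm across, 90 mm high, loose, standing behind the unit; origin at the centre of its underside. Leave it alone
- jar: amber jar 64 mm across, 85 mm high, loose, standing behind the unit; origin at the centre of its underside. Leave it alone

How it is judged:
By the outcome, as a careful person would: the job done as asked, in the order asked, and still so for the second after the job is handed in, with the robot touching nothing.
It also fails if it takes over 51 s, if anything falls off the work surface, if the arm or the gripper's body presses on something with over 40 N, if the wrist force passes 120 N, or if a joint passes its speed limit or range.

## Working session

There is one attempt and no reset: what is moved stays moved. The work goes in short steps, Python scripts to look and compute and a tool call to move; the robot and the scene stay as the last step left them, time stands still between calls to the robot, and variables do not carry over. Pictures are saved under pics/ and viewed, at most 10 in all, crops included, and the job is handed in when it is done.

Besides the shell and the picture viewer there is one more tool, called after ">>>" as name([rows], argument=value, ...), one row to a line, values as JSON. jog_arm: Moves the arm, as the interface text tells. Its arguments: {"type":"object","properties":{"rows":{"type":"array"},"grip":{"type":"number"},"force":{"type":"number"}},"required":["rows"]}

```bash
mkdir -p pics
python3 - <<'E'
from bench import r
import cv2,numpy as np,pickle
s=r.sense();print(s)
d={}
for n in("top","scene"):
    im,dep=r.snapshot(n);c=r.camera_params(n);d[n]=(im,dep,c);print(n,c)
    cv2.imwrite(f"pics/{n}0.png",im)
pickle.dump(d,open("d.pkl","wb"))
E
```

```text
{'time': 0.0, 'joint_pos': array([-6.86070558e+01,  7.51464543e+00,  8.53302859e+01,  4.92520035e-04,
        8.72635182e+01, -4.89243768e+00]), 'qd': array([-0.09859567, -0.02753078,  0.02234056, -0.08603189,  0.0570437 ,
       -0.01414124]), 'joint_efforts': array([-2.36308770e-04, -5.69393599e+01, -5.00557995e+01, -2.39529118e-04,
        1.44996378e-02,  6.17569782e-06]), 'tool_pos': array([ 265.52610351, -537.41440221,  230.23963391]), 'tcp_rot': array([-1.79891988e+02, -9.73927443e-03,  2.62853488e+01]), 'ft_force': array([-0.25592041,  0.43666306, -0.11499541]), 'wrist_torque': array([-0.00504106, -0.01491647,  0.0233343 ]), 'grip_force': 0.0, 'finger_gap': 85.3676963503612}
top {'fx': 616.9504180932008, 'fy': 616.9504180932008, 'cx': 318.0166967791708, 'cy': 241.70276029603684, 'pose': array([[ 1.20708500e-02, -9.81279518e-01,  1.92210306e-01,
         3.88720444e+02],
       [-9.99875546e-01, -9.89234389e-03,  1.22896286e-02,
         2.74877386e+01],
       [-1.01581504e-02, -1.92334731e-01, -9.81276803e-01,
         1.17636088e+03],
       [ 0.00000000e+00,  0.00000000e+00,  0.00000000e+00,
         1.00000000e+00]])}
scene {'fx': 484.67734847088286, 'fy': 484.67734847088286, 'cx': 317.7244306647608, 'cy': 244.98893628842907, 'pose': array([[ 2.14701610e-01,  6.29739364e-01, -7.46546417e-01,
         1.24877532e+03],
       [ 9.76679684e-01, -1.38527175e-01,  1.64033586e-01,
        -1.00778282e+02],
       [-1.18559913e-04, -7.64354993e-01, -6.44795650e-01,
         6.53395515e+02],
       [ 0.00000000e+00,  0.00000000e+00,  0.00000000e+00,
         1.00000000e+00]])}
```

View pics/top0.png

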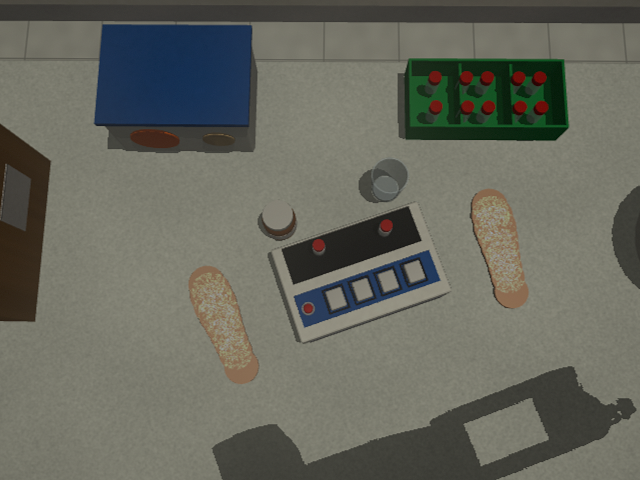

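View pics/scene0.png

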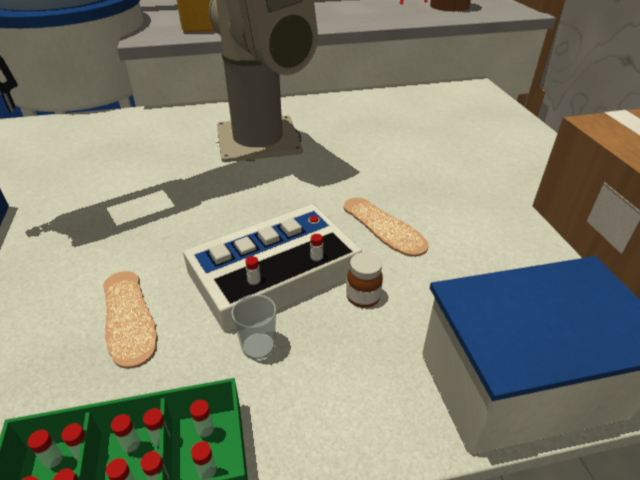

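The top view shows the unit, with the lamp at (308,308) and keys near (337,298), (362,290), (388,281) and (414,272). The scene view shows the same, and nothing stands above the key row.

```bash
cat > h.py <<'E'
import numpy as np,cv2
def ray(c,P,uv,z):
    d=P[:3,:3]@np.array([(uv[0]-c['cx'])/c['fx'],(uv[1]-c['cy'])/c['fy'],1]);o=P[:3,3]
    return o+d*(z-o[2])/d[2]
E
python3 - <<'E'
import pickle;from h import *
im,dep,c=pickle.load(open("d.pkl","rb"))["top"];P=c['pose']
hsv=cv2.cvtColor(im,cv2.COLOR_BGR2HSV)
blue=cv2.inRange(hsv,(100,80,40),(130,255,255));blue[:190]=0
cs,_=cv2.findContours(blue,cv2.RETR_EXTERNAL,cv2.CHAIN_APPROX_SIMPLE);b=max(cs,key=cv2.contourArea)
box=cv2.boxPoints(cv2.minAreaRect(b));print("box",box)
m=np.zeros_like(blue);cv2.fillPoly(m,[cv2.convexHull(b)],255)
m=cv2.erode(m,np.ones((3,3)))
w=cv2.inRange(hsv,(0,0,120),(180,60,255))&m
n,l,st,ce=cv2.connectedComponentsWithStats(w)
for i in range(1,n):
    if st[i,4]>60:
        X=ray(c,P,ce[i],74);ys,xs=np.where(l==i)
        print(st[i],ce[i].round(1),X.round(1),"depth-z",np.median([(P@np.array([(u-c['cx'])/c['fx']*dep[v,u],(v-c['cy'])/c['fy']*dep[v,u],dep[v,u],1]))[2] for v,u in zip(ys,xs)]).round(1))
red=cv2.inRange(hsv,(0,120,80),(8,255,255))|cv2.inRange(hsv,(172,120,80),(180,255,255));red[:295]=0;red[320:]=0
ys,xs=np.where(red[:, 295:325]);print("lamp",xs.mean()+295,ys.mean(),ray(c,P,(xs.mean()+295,ys.mean()),66))
E
```

```text
box [[293.405   296.03748]
 [428.91965 249.53734]
 [439.53494 280.47327]
 [304.0203  326.9734 ]]
[405 261  19  21 264] [414.2 271.1] [ 552.5 -132.7   74. ] depth-z 73.4
[379 270  19  22 265] [388.  280.5] [534.9 -85.3  74. ] depth-z 68.5
[353 279  19  21 268] [362.1 289.1] [518.8 -38.7  74. ] depth-z 73.7
[327 288  19  21 273] [335.8 298.2] [502.    8.2  74. ] depth-z 73.4
lamp 307.7846153846154 308.04615384615386 [484.58254961  58.31026393  66.        ]
```

Place 3 is latched: its cap is at 68.5 mm, against about 73.5 mm for the others. The unit's yaw is about 19.7°. I'll shut the fingers, align the tool and move above the row for a close look.

>>> jog_arm([
  [[200,-140,0],[0,0,0.05]],
  [[445,-311,0],[0,0,0.115]],
  [[445,-311,0],[0,0,0.115]],
  [[445,-311,0],[0,0,0.115]],
  [[445,-311,0],[0,0,0.115]],
  [[445,-311,0],[0,0,0.115]],
  [[445,-311,0],[0,0,0.115]],
  [[445,-311,0],[0,0,0.115]],
  [[445,-311,0],[0,0,0.115]],
  [[445,-311,0],[0,0,0.115]],
], grip=0)

```text
time: 1.1
tool_pos: [506.8, -97.6, 231.0]
tcp_rot: [-180.0, 0.0, 19.7]
ft_force: [0.5, -1.0, 0.9]
finger_gap: -0.1
grip_force: 0.0
```

>>> jog_arm([
  [[30,-25,0],[0,0,0]],
  [[30,-25,0],[0,0,0]],
  [[30,-25,0],[0,0,0]],
  [[30,-25,0],[0,0,0]],
])

```text
time: 1.5
tool_pos: [525.7, -66.6, 230.9]
tcp_rot: [-180.0, 0.1, 19.7]
ft_force: [0.4, 0.1, 0.1]
finger_gap: -0.3
grip_force: 0.0
```

Run:
```python
from bench import r
from h import *
from scipy.spatial.transform import Rotation as R
s=r.sense();im,dep=r.snapshot("wrist");c=r.camera_params("wrist")
T=np.eye(4);T[:3,:3]=R.from_euler('xyz',s['tcp_rot'],degrees=True).as_matrix();T[:3,3]=s['tool_pos']
P=T@c['tool_from_camera'];print(s['tool_pos'],s['tcp_rot'],s['ft_force'],c['tool_from_camera'].round(2).tolist())
cv2.imwrite("pics/w1.png",im)
hsv=cv2.cvtColor(im,cv2.COLOR_BGR2HSV)
blue=cv2.inRange(hsv,(100,80,40),(130,255,255))
cs,_=cv2.findContours(blue,cv2.RETR_EXTERNAL,cv2.CHAIN_APPROX_SIMPLE);b=max(cs,key=cv2.contourArea)
m=np.zeros_like(blue);cv2.fillPoly(m,[cv2.convexHull(b)],255);m=cv2.erode(m,np.ones((5,5)))
w=cv2.inRange(hsv,(0,0,120),(180,60,255))&m
n,l,st,ce=cv2.connectedComponentsWithStats(w)
for i in range(1,n):
    if st[i,4]>300:
        ys,xs=np.where(l==i)
        zs=np.median([(P@np.array([(u-c['cx'])/c['fx']*dep[v,u],(v-c['cy'])/c['fy']*dep[v,u],dep[v,u],1]))[2] for v,u in zip(ys,xs)])
        print(st[i],ce[i].round(1),ray(c,P,ce[i],zs).round(1))
```

```text
[525.67624149 -66.60995863 230.91844675] [-1.79995304e+02  5.22274248e-02  1.96734191e+01] [0.37960565 0.07324455 0.07860645] [[0.0, -0.95, -0.3, 76.69], [1.0, 0.0, 0.0, 0.99], [-0.0, -0.3, 0.95, -141.72], [0.0, 0.0, 0.0, 1.0]]
[ 330  195   37   41 1436] [348.1 214.9] [536.2 -86.8  68. ]
[ 212  197   34   37 1031] [229.  214.5] [503.9   8.2  73.1]
[ 389  196   38   42 1479] [407.3 216.3] [ 552.8 -133.4   72.9]
[ 272  198   36   39 1332] [290.1 217.3] [518.8 -40.9  73. ]
```

View pics/w1.png

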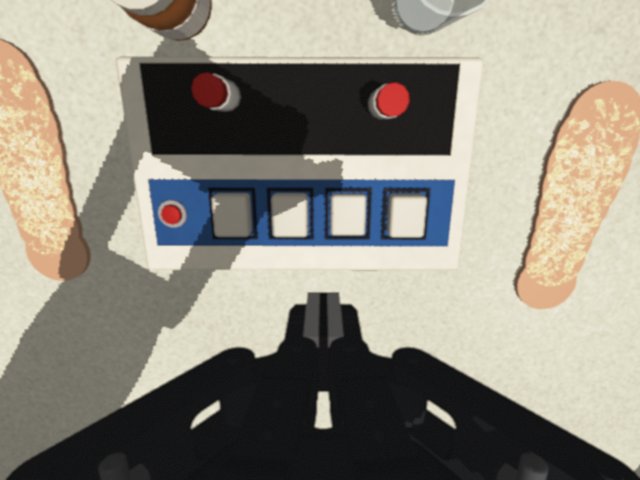

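The wrist view shows the keys at (229,214), (290,217), (348,215) and (407,216), with the row horizontal in the picture. The positions agree with the top view. Now moving to above place 1.

>>> jog_arm([
  [[2,-38,0],[0,0,0]],
  [[3.5,-77.5,0],[0,0,0]],
  [[3.5,-77.5,45],[0,0,0]],
  [[3.5,-77.5,90],[0,0,0]],
  [[3.5,-77.5,125],[0,0,0]],
  [[3.5,-77.5,145],[0,0,0]],
  [[3.5,-77.5,150],[0,0,0]],
  [[3.5,-77.5,150],[0,0,0]],
  [[3.5,-77.5,150],[0,0,0]],
  [[3.5,-77.5,150],[0,0,0]],
])

```text
time: 2.55
tool_pos: [504.8, 7.7, 83.3]
tcp_rot: [179.9, -0.2, 19.7]
ft_force: [-0.1, -1.0, -0.3]
finger_gap: 0.1
grip_force: 0.0
```

>>> jog_arm([
  [[0,0,3],[0,0,0]],
  [[0,0,5],[0,0,0]],
  [[0,0,6],[0,0,0]],
  [[0,0,7],[0,0,0]],
  [[0,0,7],[0,0,0]],
  [[0,0,7],[0,0,0]],
])

```text
time: 3.15
tool_pos: [503.3, 8.2, 74.3]
tcp_rot: [-180.0, 0.0, 19.7]
ft_force: [-0.7, 0.0, 0.3]
finger_gap: -0.1
grip_force: 0.0
```

>>> jog_arm([
  [[0,0,0.7],[0,0,0]],
  [[0,0,1.5],[0,0,0]],
  [[0,0,1.5],[0,0,0]],
  [[0,0,1.5],[0,0,0]],
])

```text
time: 3.55
tool_pos: [503.4, 8.2, 72.9]
tcp_rot: [-180.0, -0.0, 19.7]
ft_force: [-1.1, 0.7, 1.7]
finger_gap: -0.1
grip_force: 0.8
```

>>> jog_arm([
  [[0,0,0.5],[0,0,0]],
  [[0,0,1],[0,0,0]],
  [[0,0,1],[0,0,0]],
  [[0,0,1],[0,0,0]],
])

```text
time: 3.95
tool_pos: [503.4, 8.1, 71.8]
tcp_rot: [180.0, -0.0, 19.7]
ft_force: [-0.1, 0.8, 1.4]
finger_gap: 0.1
grip_force: 1.0
```

```bash
python3 -c "
from bench import r
s=r.sense();print(s['tool_pos'],s['ft_force'],s['time'])"
```

```text
[503.39452536   8.1293917   71.83675605] [-0.12606373  0.7506807   1.39854824] 3.95
```

Place 1 is tapped: it pushes back 1.4–1.7 N after sinking about 2 mm. On to place 2 in the same way.

>>> jog_arm([
  [[0,0,-6],[0,0,0]],
  [[0,0,-12],[0,0,0]],
  [[0,0,-12],[0,0,0]],
  [[-1,25,-12],[0,0,0]],
  [[-1.5,50,-12],[0,0,0]],
  [[-1.5,50,-12],[0,0,0]],
  [[-1.5,50,-7],[0,0,0]],
  [[-1.5,50,-4],[0,0,0]],
  [[-1.5,50,-2.5],[0,0,0]],
  [[-1.5,50,-2.5],[0,0,0]],
])

```text
time: 4.95
tool_pos: [518.2, -38.8, 73.8]
tcp_rot: [-180.0, 0.1, 19.7]
ft_force: [-0.8, 1.6, 1.0]
finger_gap: -0.0
grip_force: 0.7
```

>>> jog_arm([
  [[0,0,0.7],[0,0,0]],
  [[0,0,1.4],[0,0,0]],
  [[0,0,2],[0,0,0]],
  [[0,0,2.5],[0,0,0]],
  [[0,0,2.5],[0,0,0]],
  [[0,0,2.5],[0,0,0]],
])

```text
time: 5.55
tool_pos: [519.0, -39.4, 71.9]
tcp_rot: [180.0, -0.0, 19.7]
ft_force: [0.4, 1.7, 1.9]
finger_gap: -0.2
grip_force: 0.9
```

>>> jog_arm([
  [[0,0,-6],[0,0,0]],
  [[0,0,-12],[0,0,0]],
  [[0,0,-12],[0,0,0]],
  [[0,25,-12],[0,0,0]],
  [[0,50,-12],[0,0,0]],
  [[0,50,-12],[0,0,0]],
  [[0,50,-7],[0,0,0]],
  [[0,50,-3],[0,0,0]],
  [[0,50,1],[0,0,0]],
  [[0,50,1],[0,0,0]],
])

```text
time: 6.55
tool_pos: [534.7, -85.7, 69.6]
tcp_rot: [-179.9, 0.1, 19.7]
ft_force: [0.2, 0.2, 0.8]
finger_gap: 0.4
grip_force: 0.0
```

>>> jog_arm([
  [[0,0,0.7],[0,0,0]],
  [[0,0,1.4],[0,0,0]],
  [[0,0,2],[0,0,0]],
  [[0,0,2],[0,0,0]],
  [[0,0,2],[0,0,0]],
])

```text
time: 7.05
tool_pos: [535.8, -86.4, 69.1]
tcp_rot: [-180.0, -0.0, 19.7]
ft_force: [-0.5, 0.8, 2.7]
finger_gap: -0.3
grip_force: 1.2
```

Place 3 is firm at 69 mm and reads 2.7 N, so it is the latched key and has been tapped. On to place 4.

>>> jog_arm([
  [[0,0,-7],[0,0,0]],
  [[0,0,-15],[0,0,0]],
  [[0,0,-15],[0,0,0]],
  [[0,25,-15],[0,0,0]],
  [[0,50,-15],[0,0,0]],
  [[0,50,-15],[0,0,0]],
  [[0,50,-10],[0,0,0]],
  [[0,50,-7],[0,0,0]],
  [[0,50,-5.5],[0,0,0]],
  [[0,50,-5.5],[0,0,0]],
])

```text
time: 8.05
tool_pos: [552.0, -132.8, 73.8]
tcp_rot: [-180.0, 0.0, 19.7]
ft_force: [-1.3, 1.1, 0.9]
finger_gap: -0.2
grip_force: 0.7
```

>>> jog_arm([
  [[0,0,0.7],[0,0,0]],
  [[0,0,1.4],[0,0,0]],
  [[0,0,2],[0,0,0]],
  [[0,0,2.5],[0,0,0]],
  [[0,0,2.5],[0,0,0]],
  [[0,0,2.5],[0,0,0]],
])

```text
time: 8.65
tool_pos: [552.7, -133.6, 71.9]
tcp_rot: [180.0, -0.0, 19.7]
ft_force: [-0.1, 2.2, 2.3]
finger_gap: -0.0
grip_force: 0.9
```

All four are tapped. Going back to place 3 to press it to the bottom, at about 64 mm.

>>> jog_arm([
  [[0,0,-6],[0,0,0]],
  [[0,0,-12],[0,0,0]],
  [[0,0,-12],[0,0,0]],
  [[0,-25,-12],[0,0,0]],
  [[0,-50,-12],[0,0,0]],
  [[0,-50,-12],[0,0,0]],
  [[0,-50,-7],[0,0,0]],
  [[0,-50,-2],[0,0,0]],
  [[0,-50,2],[0,0,0]],
  [[0,-50,2],[0,0,0]],
])

```text
time: 9.65
tool_pos: [535.4, -87.1, 69.0]
tcp_rot: [-180.0, 0.0, 19.7]
ft_force: [-0.8, -0.5, 2.1]
finger_gap: 0.1
grip_force: 1.3
```

>>> jog_arm([
  [[0,0,1],[0,0,0]],
  [[0,0,2],[0,0,0]],
  [[0,0,3],[0,0,0]],
  [[0,0,4],[0,0,0]],
  [[0,0,5],[0,0,0]],
  [[0,0,6],[0,0,0]],
  [[0,0,6],[0,0,0]],
  [[0,0,6],[0,0,0]],
])

```text
time: 10.45
tool_pos: [535.8, -87.0, 64.6]
tcp_rot: [180.0, -0.0, 19.7]
ft_force: [-4.2, -2.8, 7.5]
finger_gap: -0.2
grip_force: 3.9
```

>>> jog_arm([
  [[0,0,0.5],[0,0,0]],
  [[0,0,1],[0,0,0]],
  [[0,0,1],[0,0,0]],
  [[0,0,1],[0,0,0]],
])

```text
time: 10.85
tool_pos: [535.9, -87.0, 64.0]
tcp_rot: [179.9, -0.0, 19.7]
ft_force: [-6.4, -1.7, 11.5]
finger_gap: 0.2
grip_force: 5.5
```

>>> jog_arm([
  [[0,0,-6],[0,0,0]],
  [[0,0,-20],[0,0,0]],
  [[0,0,-60],[0,0,0]],
  [[0,0,-105],[0,0,0]],
  [[0,0,-150],[0,0,0]],
  [[-20,0,-166],[0,0,0]],
  [[-20,0,-166],[0,0,0]],
  [[-20,0,-166],[0,0,0]],
  [[-20,0,-166],[0,0,0]],
])

```text
time: 11.75
tool_pos: [516.3, -92.8, 227.3]
tcp_rot: [-179.9, 0.1, 19.7]
ft_force: [-0.7, 0.0, 0.3]
finger_gap: -0.1
grip_force: 0.0
```

Run:
```python
from bench import r
from h import *
from scipy.spatial.transform import Rotation as R
s=r.sense();im,dep=r.snapshot("wrist");c=r.camera_params("wrist")
T=np.eye(4);T[:3,:3]=R.from_euler('xyz',s['tcp_rot'],degrees=True).as_matrix();T[:3,3]=s['tool_pos']
P=T@c['tool_from_camera'];Q=np.linalg.inv(P)
cv2.imwrite("pics/w2.png",im)
for p in((503,8,74),(519,-40,74),(535.5,-86.5,74),(552.8,-133,74)):
    q=Q@np.array([*p,1]);u=int(q[0]/q[2]*c['fx']+c['cx']);v=int(q[1]/q[2]*c['fy']+c['cy'])
    d=np.median(dep[v-8:v+8,u-8:u+8]);print(u,v,(P@np.array([(u-c['cx'])/c['fx']*d,(v-c['cy'])/c['fy']*d,d,1]))[2].round(1))
```

```text
199 195 73.2
262 196 73.3
322 197 73.3
383 196 73.2
```

View pics/w2.png

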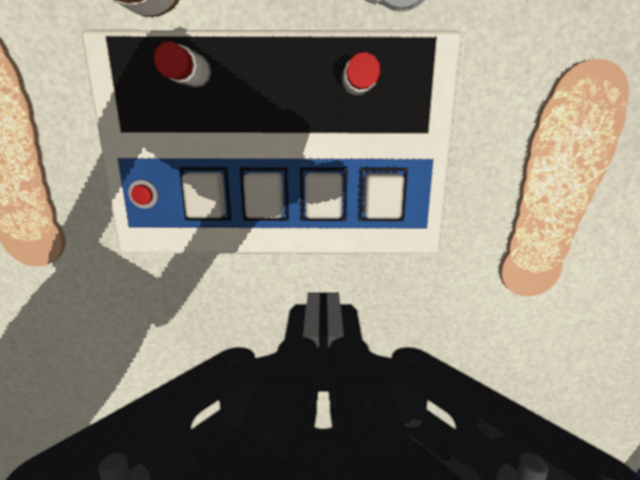

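All four caps, at (204,195), (264,195), (322,195) and (383,195), now stand at about 73.3 mm, so all are up. The vials and insoles look undisturbed, so I'm handing in.

```bash
python3 -c "
from bench import r
print(r.hand_in())"
```

```text
the job is handed in; nothing more can be done
None
```

I tapped all four keys in order from the lamp, then pressed the latched key (place 3) to the bottom; it sprang up, all four keys measured up in the last image, and the job is handed in.

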